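# Nest the blue parts cup in its magnetic holder cup

## Robot

A 6-joint arm with a two-finger parallel gripper is mounted at the origin on the work surface. World frame = base frame: x ahead of the robot, y to its left, z up, the work surface at z = 0. Lengths are in m, angles in rad, forces in N, time in s.
With the tool pointing down it reaches from about 0.35 to 0.775 m from the base axis. Payload 7.3 kg.
Tool frame: the origin (TCP) lies between the finger pads; the fingertips stand 25 mm ahead of it and the grasp point (between the pads) lies 6 mm ahead of it; y points along the fingers, z is the direction in which the jaws open and shut, and the axes are right-handed (so a half turn about y gives the same grasp; the last joint's range is limited). The gripper opens to 92 mm and grips with 3 to 60 N. Pads are 19 mm wide; open, the fingers measure 130 mm over their backs; the gripper's body (75 mm by 190 mm) begins 47 mm behind the grasp point.
Start: joints at [-1.251, 0.342, 1.524, -0, 1.275, -0.146], TCP at [0.236, -0.469, 0.231] pointing down, gripper open.
Joint ranges: [-2.53, 2.53], [-0.77, 2.02], [0.04, 2.7], [-1, 4.14], [0.28, 2.66], [-3.11, 3.11]. Speed limits (rad/s): [2.57, 2.57, 3.14, 3.14, 3.14, 3.14].

## Interface

Orientations are given as [roll, pitch, yaw] about the fixed x, y, z axes, in that order (R = Rz(yaw) Ry(pitch) Rx(roll)).
In Python, from cell import sensors, read_camera, hand_in gives the robot as it stands. The module is installed in compiled form; this text tells all that it offers.
- The arm moves only by the tool send_rows, never from a script. Its argument "motion" is a list that holds one entry, the list of rows, each a list of 4 numbers: the shift along the tool's x, y, z in m, then the turn about the tool's y in degrees. In form: [[[tx, ty, tz, twist], ...]]. A call has 1 to 8 rows; each row is the pose to reach, as a shift and turn from the pose measured when the call began, along the tool's axes at that moment; what a row does not reach only later rows make up. A row lasts 1/10 s, in which the tool goes at most 50 mm and 8.59 degrees, less where a joint would pass 70% of its speed; a pose out of reach is approached as far as the arm can. A call with a gripper value outside its range is refused whole. "gripper" is the opening, from 0 (shut) to 1 (fully open), set as the call begins (left out, the last holds). The fingers move at their own pace and stop on an object; "grip_force" is the grip in N (left out, the last holds). Time passes only in rows, so rows that repeat a pose let the fingers close. It gives the time, the measured TCP pose, the force and the opening at its end, in the units of the state.
- sensors.observe(): the state, without advancing time (a new reading comes with each control period).
- read_camera(name): name is "scene" or "side" or "wrist"; returns a dict with "frame" (480x640x3 uint8, red, green, blue), "fx", "fy", "cx", "cy" (pixels), "extrinsics" (4x4, takes a point from world to camera coordinates). Camera axes: x right, y up, looking along -z (the intrinsics and any distortion apply to the point x, -y, -z); pixel columns grow to the right and rows downward; lengths in m; the calibration is good to about 2 mm. A picture is of the moment at which its call begins. There is no depth.
- hand_in(): hands the job in, once; it reports no verdict.
The state is a dict: "time": time; "qpos": joint angles; "qvel": joint speeds; "joint_efforts": joint torques, N m; "tool_pos": TCP position; "tool_rot": TCP orientation; "contact_force": force on the tool from outside, world axes, zero at the start; "torque": the same for the moment, N m; "opening": finger opening in m.
Only numpy, scipy, OpenCV 4.12 (cv2) and the standard library are available. Lean on these libraries where they do the work, as an engineer would, in place of code of your own. Each camera call takes 0.05 s, during which the arm holds its last target.

## Task

Put the stray blue parts cup away: nest it upright in the blue magnetic holder cup (not the orange one), and with a light push from above ease it down until the holder's rim lies within the white band round the cup. Stop there: pushed down past the band it wedges and jams. Then let go and leave it standing.

Things in the scene. Friction and masses are not known exactly. Their poses are not given: they have to be found in the camera images.
- blue_cup_mid (a point): Centre, half-way up (50 mm), of the loose blue tapered plastic cup, standing open end up. 100 mm high, 60 mm across the rim, 38 mm across the foot, wall 2.5 mm, 50 g. White band 33 to 47 mm below the rim. z: its axis, up. Grip its top 30 mm so that the fingers clear the holder's rim. An orange and a yellow cup of the same shape stand near: not wanted.
- blue_holder_mouth (a point): Centre of the mouth, at rim level (104 mm above the bench), of the fixed blue holder: a tapered cup on a dark round magnetic foot 90 mm across. Inside it is 66 mm across at the mouth, narrowing as the loose cup does (about 7 mm free all round). z is up. An orange holder of the same shape stands near: not wanted.
- blue_holder_liner (a joint): Travel (m, down) of the black rubber liner disc inside the blue holder. At 0 (start) its top is 42 mm below the mouth: a cup set on it stands 58 mm proud of the holder. It slides under a steady 7 N push (not the cup's weight), stays where left, gives no feel of when to stop. 0.018: cup 40 mm proud, mid band. Right: 0.010 to 0.026. Wedged beyond 0.030; end stop 0.034.

How it is judged:
By the outcome, as a careful person would: the job done as asked, in the order asked, and still so for the second after the job is handed in, with the robot touching nothing.
It also fails if it takes over 40 s, if anything falls off the work surface, if the arm or the gripper's body presses on something with over 40 N, if the wrist force passes 120 N, or if a joint passes its speed limit or range.

## Working session

There is one attempt and no reset: what is moved stays moved. The work goes in short steps, Python scripts to look and compute and a tool call to move; the robot and the scene stay as the last step left them, time stands still between calls to the robot, and variables do not carry over. Pictures are saved under pics/ and viewed, and the job is handed in when it is done.

Besides the shell and the picture viewer there is one more tool, called after "Emit:" by a JSON object that holds its "api" and its "payload". send_rows: Moves the arm, as the interface text tells. Its arguments: {"type":"object","properties":{"motion":{"type":"array"},"gripper":{"type":"number"},"grip_force":{"type":"number"}},"required":["motion"]}

```bash
mkdir -p pics; ls; python3 - <<'E'
from cell import sensors, read_camera
import cv2
print(sensors.observe())
for n in ["scene","side","wrist"]:
    c=read_camera(n); cv2.imwrite(f"pics/{n}0.png",c["frame"][:,:,::-1]); print(n,{k:(v.tolist() if hasattr(v,'tolist') else v) for k,v in c.items() if k!="frame"})
E
```

```text
pics
{'time': 0.0, 'qpos': array([-1.25099349e+00,  3.42745841e-01,  1.52502262e+00,  1.22109272e-05,
        1.27538133e+00, -1.45986238e-01]), 'qvel': array([-0.00053517,  0.00075835, -0.00129414, -0.00012081,  0.00125504,
        0.00025192]), 'joint_efforts': array([-4.11077126e-03, -4.31256652e+01, -2.44223177e+01,  7.13164313e-02,
        5.61437826e-02, -1.08575796e-04]), 'tool_pos': array([ 0.23569551, -0.46867409,  0.230331  ]), 'tool_rot': array([-1.57233521e+00,  2.38066798e-04, -2.67580733e+00]), 'contact_force': array([-0.08338733, -0.14439675,  0.0545135 ]), 'torque': array([-0.01067494,  0.02793211,  0.02144971]), 'opening': 0.09185949390761955}
scene {'fx': 537.6686225187636, 'fy': 537.6686225187636, 'cx': 326.98529213745616, 'cy': 232.089996405454, 'extrinsics': [[-0.04092326431316252, 0.9991287244154917, 0.008190145653609322, 0.019014015212685073], [-0.7546708835214705, -0.03628056812584932, 0.6550996702345292, 0.32170568101182884], [0.6548260410237808, 0.020627952499894377, 0.7554980764851646, -1.0931916086581612], [0.0, 0.0, 0.0, 1.0]]}
side {'fx': 459.0153622544619, 'fy': 459.0153622544619, 'cx': 322.1701033796539, 'cy': 241.84917370479937, 'extrinsics': [[0.772075248648022, -0.6355225527934204, -0.0033008053606565146, -0.41129581246922475], [0.3793434654093689, 0.45667227215899175, 0.804704275552426, -0.30346644725638494], [-0.5099003291588522, -0.6225443925794191, 0.5936666856002754, -0.44225519837488814], [0.0, 0.0, 0.0, 1.0]]}
wrist {'fx': 368.8938862507772, 'fy': 368.8938862507772, 'cx': 320.4252812552498, 'cy': 234.4256592990829, 'extrinsics': [[0.44960854365500413, -0.8932223014180057, -0.002465303622362946, -0.5230450466730656], [0.8561644909710056, 0.4317387764825439, -0.2838731993015859, 0.03513111447744029], [0.2546262395606313, 0.12552111029974322, 0.9588586595512055, -0.39104065511901065], [0.0, 0.0, 0.0, 1.0]]}
```

View pics/scene0.png

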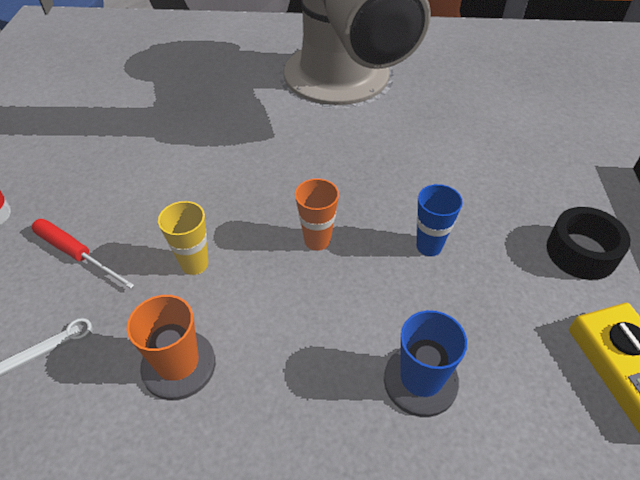

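View pics/side0.png

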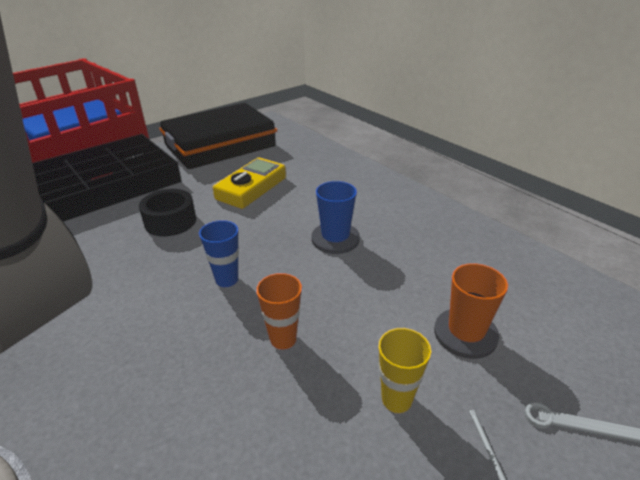

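View pics/wrist0.png

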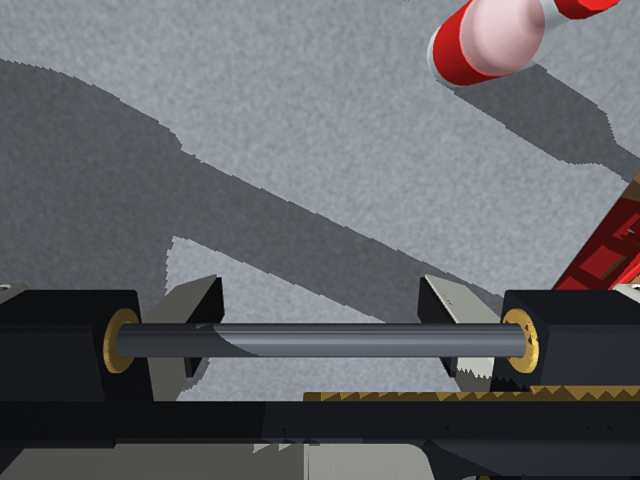

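```bash
cat > h.py <<'E'
import numpy as np, cv2
from cell import sensors, read_camera
from scipy.optimize import least_squares
def ray(c,uv):
    E=np.asarray(c["extrinsics"]);R=E[:3,:3];t=E[:3,3]
    uv=np.atleast_2d(uv).astype(float)
    d=np.c_[(uv[:,0]-c["cx"])/c["fx"],-(uv[:,1]-c["cy"])/c["fy"],-np.ones(len(uv))]@R
    return -R.T@t,d
def plane(c,uv,z):
    o,d=ray(c,uv); return o+d*((z-o[2])/d[:,2])[:,None]
def proj(c,p):
    E=np.asarray(c["extrinsics"]);q=np.atleast_2d(p)@E[:3,:3].T+E[:3,3]
    return np.c_[c["cx"]+c["fx"]*q[:,0]/-q[:,2],c["cy"]-c["fy"]*q[:,1]/-q[:,2]]
def bluemask(f):
    h=cv2.cvtColor(f,cv2.COLOR_RGB2HSV)
    return cv2.inRange(h,(105,120,40),(125,255,255))
def blobs(m,amin=300):
    n,l,s,ce=cv2.connectedComponentsWithStats(m)
    return [(i,s[i].tolist(),(l==i).astype(np.uint8)) for i in range(1,n) if s[i][4]>amin]
def rimfit(c,m,z,r=None):
    ct=max(cv2.findContours(m,cv2.RETR_EXTERNAL,cv2.CHAIN_APPROX_NONE)[0],key=len)[:,0,:].astype(float)
    # keep the part above the widest row (far half of the rim)
    L=ct[ct[:,0].argmin()];Rr=ct[ct[:,0].argmax()]
    lim=L[1]+(ct[:,0]-L[0])*(Rr[1]-L[1])/(Rr[0]-L[0])
    p=plane(c,ct[ct[:,1]<=lim],z)[:,:2]
    f=lambda q:np.hypot(*(p-q[:2]).T)-(q[2] if r is None else r)
    q=least_squares(f,np.r_[p.mean(0),0.03] if r is None else p.mean(0)).x
    return q,np.std(f(q)),len(p)
E
python3 - <<'E'
from h import *
for n in ["scene","side"]:
    c=read_camera(n); 
    for i,s,m in blobs(bluemask(c["frame"])):
        print(n,s)
        for z in (0.1,0.104): print(z,rimfit(c,m,z),rimfit(c,m,z,0.03 if z==.1 else None))
E
```

```text
scene [0, 0, 41, 22, 387]
0.1 (array([ 0.07251168, -0.63869607,  0.14665639]), np.float64(0.0024453849426001057), 42) (array([-0.0503109 , -0.63696068]), np.float64(0.007521663575543017), 42)
0.104 (array([ 0.07940022, -0.63361707,  0.14551731]), np.float64(0.002426391629940547), 42) (array([ 0.07940022, -0.63361707,  0.14551731]), np.float64(0.002426391629940547), 42)
scene [418, 184, 45, 46, 1614]
0.1 (array([0.44770323, 0.15004613, 0.02886718]), np.float64(0.000566296546970027), 54) (array([0.44907347, 0.14977273]), np.float64(0.000713174036538231), 54)
0.104 (array([0.45167766, 0.14899897, 0.02864297]), np.float64(0.0005618981198809944), 54) (array([0.45167766, 0.14899897, 0.02864297]), np.float64(0.0005618981198809944), 54)
scene [417, 228, 32, 28, 536]
0.1 (array([0.52115191, 0.13300837, 0.02521401]), np.float64(0.000742180701793756), 5) (array([0.52770873, 0.1318907 ]), np.float64(0.0007469477908550747), 5)
0.104 (array([0.52455587, 0.13209355, 0.02501818]), np.float64(0.0007364161819124555), 5) (array([0.52455587, 0.13209355, 0.02501818]), np.float64(0.0007364161819124555), 5
[... 1853 characters left out ...]
.1 (array([0.44919577, 0.14972011, 0.02947764]), np.float64(0.0006052888584005811), 46) (array([0.44875662, 0.14925856]), np.float64(0.0006388411164711634), 46)
0.104 (array([0.44680765, 0.14431456, 0.02918679]), np.float64(0.0005993165263922529), 46) (array([0.44680765, 0.14431456, 0.02918679]), np.float64(0.0005993165263922529), 46)
side [211, 260, 26, 27, 481]
0.1 (array([0.418425  , 0.07873801, 0.0173841 ]), np.float64(3.191891195797325e-15), 2) (array([0.418425  , 0.07873801]), np.float64(2.42861286636753e-17), 2)
0.104 (array([0.4163405 , 0.07403283, 0.01721257]), np.float64(1.8301332671555315e-15), 2) (array([0.4163405 , 0.07403283, 0.01721257]), np.float64(1.8301332671555315e-15), 2)
```

```bash
cat >> h.py <<'E'
from scipy.spatial.transform import Rotation as Ro
def delta(target):
    s=sensors.observe(); R=Ro.from_euler('xyz',s["tool_rot"]).as_matrix()
    return s["time"],s["tool_pos"].round(4),s["tool_rot"].round(4),(R.T@(np.asarray(target)-s["tool_pos"])).round(4),s["opening"]
E
python3 - <<'E'
from h import *
print(delta([0.449,0.1495,0.30])); print(delta([0.449,0.1495,0.096]))
E
```

```text
(0.25, array([ 0.2358, -0.4689,  0.2307]), array([-1.5714e+00,  1.0000e-04, -2.6758e+00]), array([-0.4683, -0.0689, -0.4568]), 0.09154568141428952)
(0.25, array([ 0.2358, -0.4689,  0.2307]), array([-1.5714e+00,  1.0000e-04, -2.6758e+00]), array([-0.4682,  0.1351, -0.4567]), 0.09154568141428952)
```

Emit:
{"api": "send_rows", "payload": {"motion": [[[0, -0.04, 0, 0], [-0.034, -0.069, -0.033, 0], [-0.066, -0.069, -0.065, 0], [-0.1, -0.069, -0.098, 0], [-0.134, -0.069, -0.13, 0], [-0.167, -0.069, -0.163, 0], [-0.2, -0.069, -0.195, 0], [-0.234, -0.069, -0.228, 0]]], "gripper": 1.0}}

```text
time: 1.05
tool_pos: [0.3425, -0.1584, 0.3]
tool_rot: [-1.571, 0.0, -2.676]
contact_force: [0.4, -0.4, -0.4]
opening: 0.0916
```

```bash
python3 - <<'E'
from h import *
print(delta([0.449,0.1495,0.25])); print(sensors.observe()["qpos"])
E
```

```text
(1.05, array([ 0.3425, -0.1584,  0.3   ]), array([-1.5709e+00,  4.0000e-04, -2.6765e+00]), array([-0.2332,  0.0501, -0.2274]), 0.09158478677742643)
[-6.37370138e-01  9.66006223e-03  1.74546347e+00  4.17895642e-04
  1.38639468e+00  4.68220565e-01]
```

Emit:
{"api": "send_rows", "payload": {"motion": [[[-0.034, 0.007, -0.033, 0], [-0.067, 0.014, -0.065, 0], [-0.1, 0.02, -0.098, 0], [-0.134, 0.027, -0.13, 0], [-0.167, 0.034, -0.163, 0], [-0.2, 0.041, -0.195, 0], [-0.233, 0.05, -0.227, 0], [-0.233, 0.05, -0.227, 0]]]}}

```text
time: 1.85
tool_pos: [0.4492, 0.1533, 0.2486]
tool_rot: [-1.573, -0.001, -2.671]
contact_force: [0.9, -0.0, 0.3]
opening: 0.092
```

```bash
python3 - <<'E'
from h import *
print(delta([0.449,0.1495,0.096])); print(sensors.observe()["qpos"])
c=read_camera("wrist"); cv2.imwrite("pics/w1.png",c["frame"][:,:,::-1])
th=np.linspace(0,6.28,60)
for i,s,m in blobs(bluemask(c["frame"])): print(s, rimfit(c,m,0.1))
print(proj(c,[0.449,0.1495,0.1]))
E
```

```text
(1.85, array([0.4492, 0.1533, 0.2486]), array([-1.5729e+00, -7.0000e-04, -2.6713e+00]), array([0.0018, 0.1526, 0.0036]), 0.09199702864686678)
[0.16607716 0.23559235 1.62414004 0.00183523 1.28313573 1.26602609]
[427, 0, 116, 46, 3010] (array([355.54798714, 197.36510078, 406.02865884]), np.float64(0.002060055133474984), 96)
[289, 186, 71, 70, 3763] (array([0.44948602, 0.15169305, 0.02904618]), np.float64(0.0003630034333063106), 98)
[[326.11262198 223.04553783]]
```

View pics/w1.png

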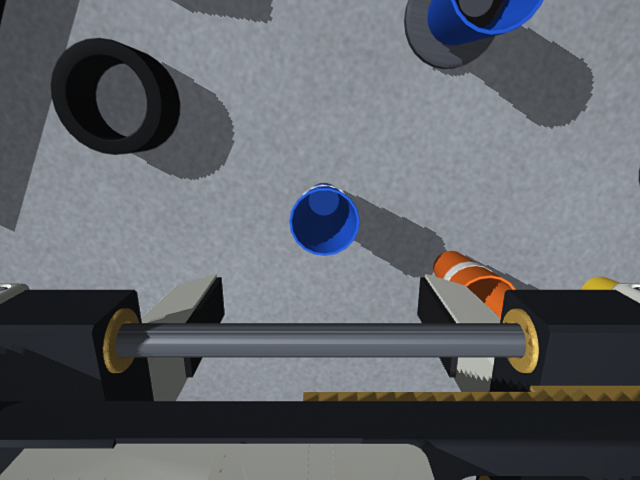

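The wrist view shows the blue cup's rim centred at about (324, 221). It lies midway between the jaws sideways and agrees with the other two views, so I'll go down.

Emit:
{"api": "send_rows", "payload": {"motion": [[[0.002, 0.02, 0.0035, 0], [0.002, 0.05, 0.0035, 0], [0.002, 0.08, 0.0035, 0], [0.002, 0.11, 0.0035, 0], [0.002, 0.135, 0.0035, 0], [0.002, 0.152, 0.0035, 0], [0.002, 0.152, 0.0035, 0], [0.002, 0.152, 0.0035, 0]]]}}

```text
time: 2.7
tool_pos: [0.4486, 0.1464, 0.0977]
tool_rot: [-1.571, -0.001, -2.673]
contact_force: [-0.1, -0.4, 0.3]
opening: 0.0919
```

```bash
python3 - <<'E'
from h import *
print(delta([0.449,0.15,0.096]))
c=read_camera("scene"); cv2.imwrite("pics/s2.png",c["frame"][:,:,::-1])
E
```

```text
(2.7, array([0.4486, 0.1464, 0.0977]), array([-1.5714e+00, -1.3000e-03, -2.6731e+00]), array([-0.002 ,  0.0017, -0.003 ]), 0.09188514544420394)
```

View pics/s2.png

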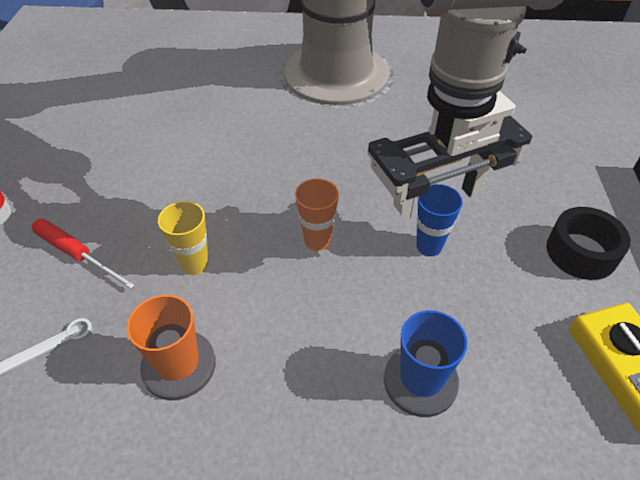

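Fingers straddle the blue cup's rim at (439, 195). I'll correct the 3 mm offset, then close.

Emit:
{"api": "send_rows", "payload": {"motion": [[[-0.002, 0.001, -0.003, 0], [-0.002, 0.001, -0.003, 0], [-0.002, 0.001, -0.003, 0]]]}}

```text
time: 3.05
tool_pos: [0.4497, 0.1504, 0.0978]
tool_rot: [-1.571, 0.001, -2.673]
contact_force: [0.4, 1.0, 0.1]
opening: 0.0917
```

Emit:
{"api": "send_rows", "payload": {"motion": [[[0, 0, 0, 0], [0, 0, 0, 0], [0, 0, 0, 0], [0, 0, 0, 0], [0, 0, 0, 0], [0, 0, 0, 0], [0, 0, 0, 0], [0, 0, 0, 0]]], "gripper": 0.5, "grip_force": 15}}

```text
time: 3.85
tool_pos: [0.4497, 0.1504, 0.0978]
tool_rot: [-1.571, 0.001, -2.673]
contact_force: [0.2, 0.2, -1.2]
opening: 0.0578
```

```bash
python3 - <<'E'
from h import *
print(delta([0.449,0.15,0.096]))
c=read_camera("side"); cv2.imwrite("pics/d3.png",c["frame"][:,:,::-1])
for i,s,m in blobs(bluemask(c["frame"])): print(s)
E
```

```text
(3.85, array([0.4497, 0.1504, 0.0978]), array([-1.5707e+00,  1.1000e-03, -2.6725e+00]), array([0.0008, 0.0018, 0.0001]), 0.057844404341875405)
[84, 100, 23, 22, 368]
[53, 106, 26, 24, 433]
[21, 114, 28, 25, 468]
[316, 182, 41, 60, 1871]
[200, 221, 37, 36, 1003]
[211, 260, 26, 27, 484]
```

View pics/d3.png

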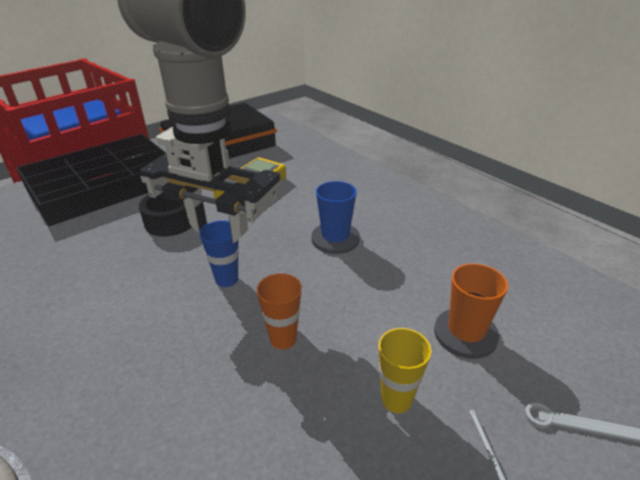

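Opening is 57.8 mm, which matches the cup's width about 10 mm below its rim. Lifting.

Emit:
{"api": "send_rows", "payload": {"motion": [[[0, -0.01, 0, 0], [0, -0.03, 0, 0], [0, -0.06, 0, 0], [0, -0.09, 0, 0], [0, -0.12, 0, 0], [0, -0.145, 0, 0], [0, -0.16, 0, 0], [0, -0.16, 0, 0]]]}}

```text
time: 4.7
tool_pos: [0.4505, 0.1505, 0.2605]
tool_rot: [-1.569, 0.006, -2.672]
contact_force: [0.3, 0.8, 0.1]
opening: 0.0574
```

```bash
python3 - <<'E'
from h import *
print(delta([0.6625,0.1215,0.258]))
for n in ("scene","side"):
  c=read_camera(n); f=c["frame"][:,:,::-1]
  u,v=proj(c,[0.449,0.15,0.2])[0].astype(int); u0=max(0,u-120);v0=max(0,v-100)
  cv2.imwrite(f"pics/{n}4.png",cv2.resize(f[v0:v0+240,u0:u0+240],None,fx=2.4,fy=2.4)); print(u0,v0)
E
```

```text
(4.7, array([0.4505, 0.1505, 0.2605]), array([-1.569 ,  0.0062, -2.6724]), array([-0.176 ,  0.0038,  0.1217]), 0.05738876021064845)
333 41
88 73
```

View pics/scene4.png

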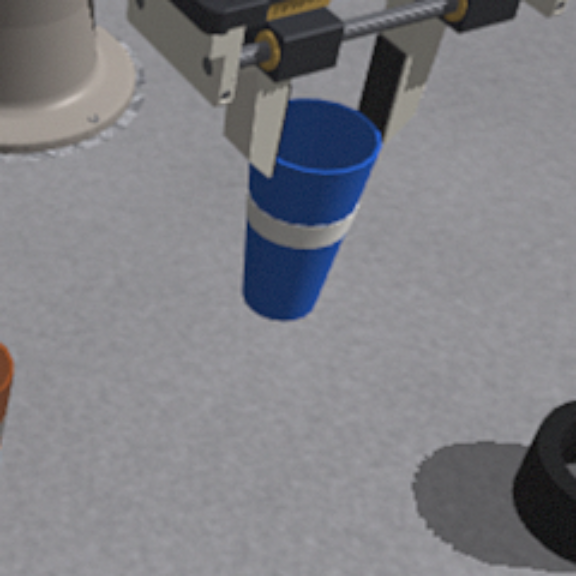

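View pics/side4.png

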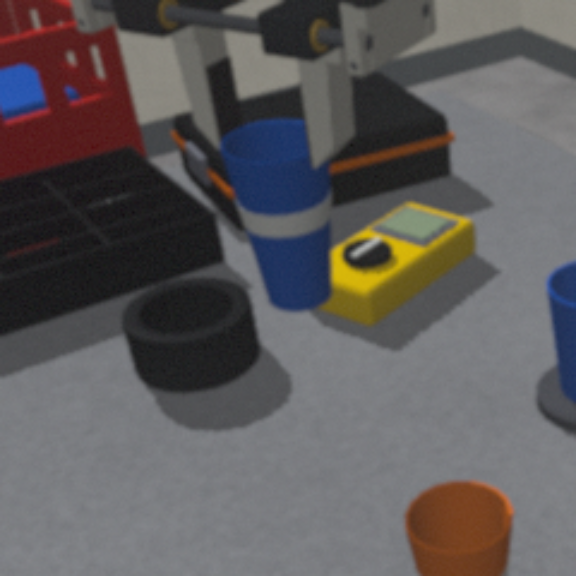

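Both views show the cup lifted and upright: its lean matches the standing view's, white band level. Now over to the blue holder.

Emit:
{"api": "send_rows", "payload": {"motion": [[[-0.02, 0, 0.014, 0], [-0.05, 0, 0.035, 0], [-0.085, 0, 0.059, 0], [-0.12, 0, 0.083, 0], [-0.15, 0, 0.104, 0], [-0.17, 0, 0.118, 0], [-0.176, 0, 0.122, 0], [-0.176, 0, 0.122, 0]]]}}

```text
time: 5.6
tool_pos: [0.6611, 0.1208, 0.2557]
tool_rot: [-1.572, -0.002, -2.673]
contact_force: [-0.5, 0.3, -0.3]
opening: 0.0575
```

Emit:
{"api": "send_rows", "payload": {"motion": [[[0, 0, 0, 0], [0, 0, 0, 0]]]}}

```text
time: 5.8
tool_pos: [0.66, 0.1212, 0.2557]
tool_rot: [-1.572, -0.003, -2.672]
contact_force: [0.1, 0.4, -0.2]
opening: 0.0575
```

```bash
python3 - <<'E'
from h import *
print(delta([0.6625,0.1215,0.258]))
s=sensors.observe();tp=s["tool_pos"]
for n in ("scene","side"):
  c=read_camera(n); f=c["frame"].copy()
  for z,r in ((tp[2]+.0022,.03),(tp[2]+.0022-.1,.019)):
    th=np.linspace(0,2*np.pi,80)
    P=np.c_[tp[0]+r*np.cos(th),tp[1]+r*np.sin(th),0*th+z]
    cv2.polylines(f,[proj(c,P).round().astype(int)],True,(255,0,255),1)
  P=np.c_[0.6625+.033*np.cos(th),.1215+.033*np.sin(th),0*th+.104]
  cv2.polylines(f,[proj(c,P).round().astype(int)],True,(0,255,0),1)
  u,v=proj(c,[0.6625,0.1215,0.16])[0].astype(int); u0=max(0,u-120);v0=max(0,v-120)
  cv2.imwrite(f"pics/{n}5.png",cv2.resize(f[v0:v0+240,u0:u0+240,::-1],None,fx=2.4,fy=2.4)); print(u0,v0)
E
```

```text
(5.8, array([0.66  , 0.1212, 0.2557]), array([-1.5725, -0.0029, -2.6724]), array([-0.0024, -0.0023,  0.0008]), 0.05750295196911683)
321 190
215 42
```

View pics/scene5.png

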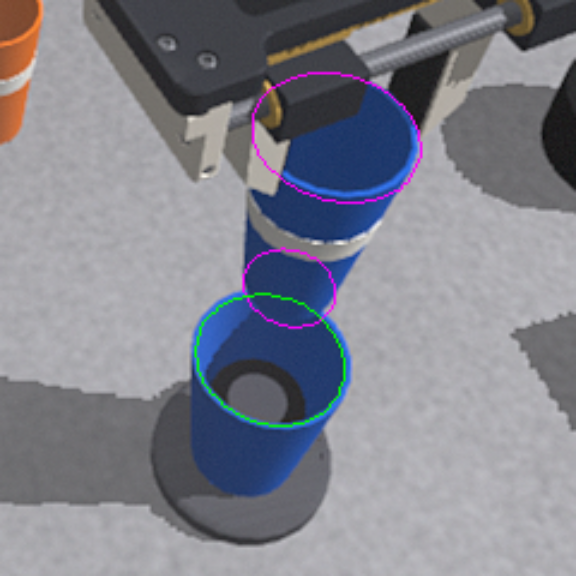

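View pics/side5.png

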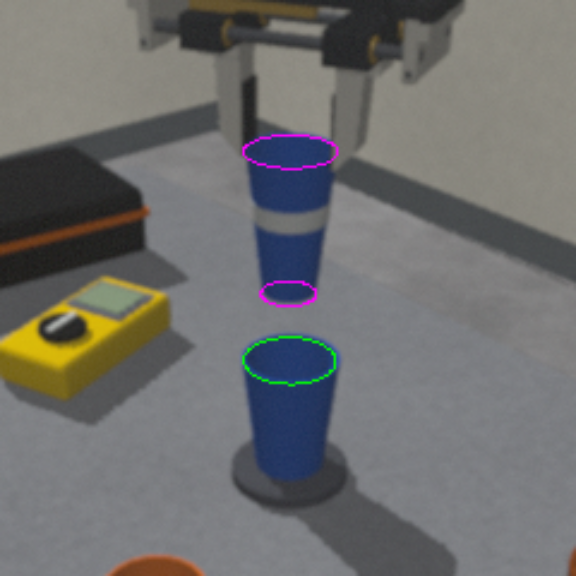

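```bash
python3 - <<'E'
from h import *
tp=sensors.observe()["tool_pos"];th=np.linspace(0,2*np.pi,200)
out=[]
for n in ("scene","side"):
  c=read_camera(n); 
  u,v=proj(c,[tp[0],tp[1],0.21])[0].astype(int); u0=u-55;v0=v-60
  S=5
  f=cv2.resize(c["frame"][v0:v0+120,u0:u0+80 if n=="x" else u0+80],None,fx=S,fy=S,interpolation=cv2.INTER_CUBIC)
  for z,r in ((tp[2]+.0022,.03),(tp[2]+.0022-.1,.019)):
    P=np.c_[tp[0]+r*np.cos(th),tp[1]+r*np.sin(th),0*th+z]
    cv2.polylines(f,[((proj(c,P)+.5-[u0,v0])*S).round().astype(int)],True,(255,0,255),1)
  out.append(f)
  m=bluemask(c["frame"]); m2=np.zeros_like(m); 
cv2.imwrite("pics/z6.png",np.hstack(out)[:,:,::-1])
E
```

```text
(no output)
```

View pics/z6.png

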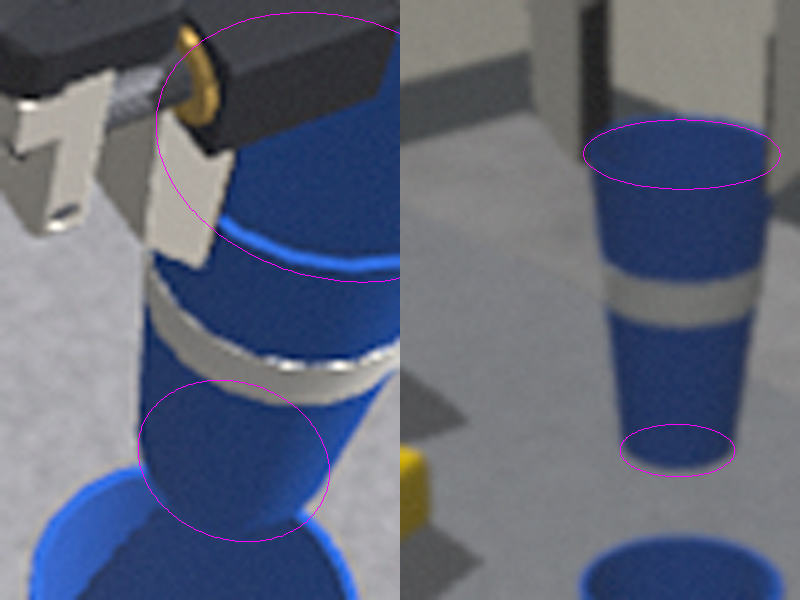

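The cup rides about 2–3 mm higher than I drew it and is otherwise centred and upright. Lowering it into the holder.

Emit:
{"api": "send_rows", "payload": {"motion": [[[-0.003, 0.005, 0.001, 0], [-0.003, 0.02, 0.001, 0], [-0.003, 0.035, 0.001, 0], [-0.003, 0.05, 0.001, 0], [-0.003, 0.05, 0.001, 0], [-0.003, 0.05, 0.001, 0]]]}}

```text
time: 6.6
tool_pos: [0.6639, 0.1216, 0.2065]
tool_rot: [-1.572, -0.001, -2.673]
contact_force: [1.3, -0.4, 0.6]
opening: 0.0579
```

```bash
python3 - <<'E'
from h import *
tp=sensors.observe()["tool_pos"]
print(delta([0.663,0.1215,0.165]))
out=[]
for n in ("scene","side"):
  c=read_camera(n); 
  u,v=proj(c,[.6625,.1215,0.13])[0].astype(int); u0=u-50;v0=v-60
  f=cv2.resize(c["frame"][v0:v0+120,u0:u0+80],None,fx=5,fy=5,interpolation=cv2.INTER_CUBIC)
  out.append(f)
cv2.imwrite("pics/z7.png",np.hstack(out)[:,:,::-1])
E
```

```text
(6.6, array([0.6639, 0.1216, 0.2065]), array([-1.5719e+00, -1.5000e-03, -2.6726e+00]), array([ 0.0007,  0.0415, -0.0003]), 0.057875401273698626)
```

View pics/z7.png

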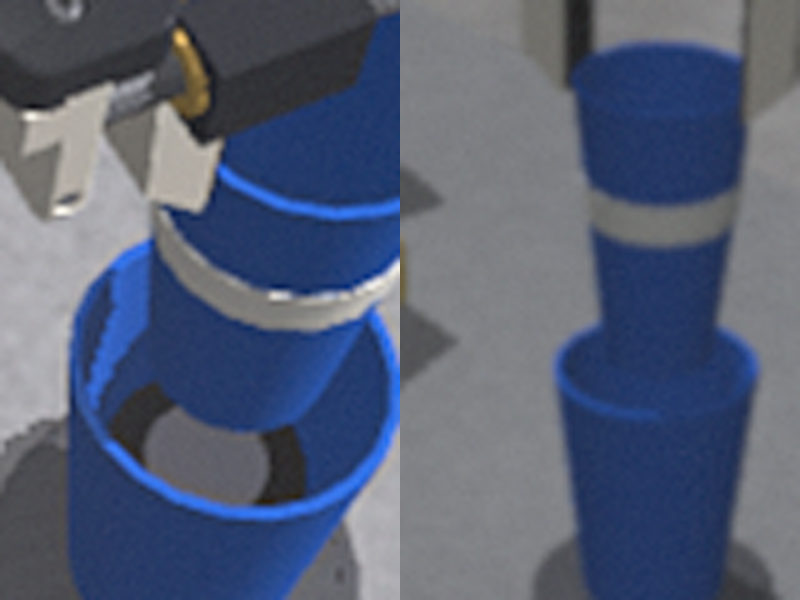

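Foot centre and mouth centre coincide in both views: (660, 365) against (657, 372) in the enlarged side crop. Continuing down.

Emit:
{"api": "send_rows", "payload": {"motion": [[[0.001, 0.006, 0, 0], [0.001, 0.014, 0, 0], [0.001, 0.022, 0, 0], [0.001, 0.03, 0, 0], [0.001, 0.037, 0, 0], [0.001, 0.04, 0, 0], [0.001, 0.04, 0, 0]]]}}

```text
time: 7.4
tool_pos: [0.6631, 0.1211, 0.1667]
tool_rot: [-1.572, -0.001, -2.673]
contact_force: [0.2, -0.3, -0.3]
opening: 0.0575
```

Emit:
{"api": "send_rows", "payload": {"motion": [[[0, 0.001, 0, 0], [0, 0.002, 0, 0], [0, 0.002, 0, 0]]]}}

```text
time: 7.7
tool_pos: [0.6632, 0.1211, 0.1648]
tool_rot: [-1.571, -0.001, -2.673]
contact_force: [-0.2, 0.6, -0.4]
opening: 0.0575
```

Emit:
{"api": "send_rows", "payload": {"motion": [[[0, 0.001, 0, 0], [0, 0.002, 0, 0], [0, 0.002, 0, 0]]]}}

```text
time: 8.0
tool_pos: [0.6631, 0.1211, 0.1627]
tool_rot: [-1.572, -0.001, -2.673]
contact_force: [-0.1, -0.0, -0.6]
opening: 0.0578
```

Emit:
{"api": "send_rows", "payload": {"motion": [[[0, 0.001, 0, 0], [0, 0.0015, 0, 0], [0, 0.0015, 0, 0]]]}}

```text
time: 8.3
tool_pos: [0.663, 0.1211, 0.161]
tool_rot: [-1.572, -0.001, -2.673]
contact_force: [0.6, -0.2, 0.1]
opening: 0.0579
```

Emit:
{"api": "send_rows", "payload": {"motion": [[[0, 0.001, 0, 0], [0, 0.001, 0, 0]]]}}

```text
time: 8.5
tool_pos: [0.663, 0.1211, 0.1598]
tool_rot: [-1.572, -0.001, -2.673]
contact_force: [0.1, -0.4, 0.0]
opening: 0.0576
```

Emit:
{"api": "send_rows", "payload": {"motion": [[[0, 0.001, 0, 0], [0, 0.001, 0, 0]]]}}

```text
time: 8.7
tool_pos: [0.6632, 0.1212, 0.1596]
tool_rot: [-1.571, -0.0, -2.673]
contact_force: [-1.4, -0.1, 3.7]
opening: 0.0578
```

Emit:
{"api": "send_rows", "payload": {"motion": [[[0, 0.001, 0, 0], [0, 0.001, 0, 0]]]}}

```text
time: 8.9
tool_pos: [0.6635, 0.1214, 0.1596]
tool_rot: [-1.571, 0.001, -2.672]
contact_force: [-0.8, 0.7, 4.7]
opening: 0.0577
```

```bash
python3 - <<'E'
from h import *
tp=sensors.observe()["tool_pos"]
print(delta([0.663,0.1215,0.165]), sensors.observe()["contact_force"])
out=[];th=np.linspace(0,2*np.pi,200)
for n in ("scene","side"):
  c=read_camera(n); S=5
  u,v=proj(c,[.6625,.1215,0.13])[0].astype(int); u0=u-50;v0=v-60
  f=cv2.resize(c["frame"][v0:v0+120,u0:u0+80],None,fx=S,fy=S,interpolation=cv2.INTER_CUBIC)
  for z,r in ((.162,.03),(.104,.033)):
    P=np.c_[tp[0]+r*np.cos(th),tp[1]+r*np.sin(th),0*th+z]
    cv2.polylines(f,[((proj(c,P)+.5-[u0,v0])*S).round().astype(int)],True,(255,0,255),1)
  out.append(f)
cv2.imwrite("pics/z8.png",np.hstack(out)[:,:,::-1])
E
```

```text
(8.9, array([0.6635, 0.1214, 0.1596]), array([-1.5710e+00,  1.3000e-03, -2.6724e+00]), array([ 0.0004, -0.0054, -0.0003]), 0.05774914507979403) [-0.81749183  0.74320475  4.7487343 ]
```

View pics/z8.png

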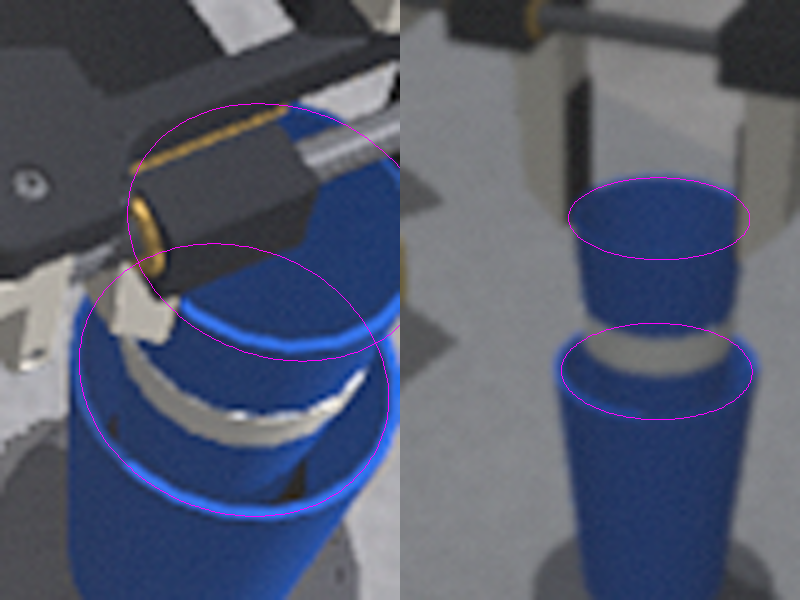

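Contact at TCP z = 0.1597 with 4.7 N (under the 7 N slide force). That is where the cup should first meet the liner, with its rim at 0.162. Releasing and checking.

Emit:
{"api": "send_rows", "payload": {"motion": [[[0, -0.001, 0, 0], [0, -0.001, 0, 0], [0, -0.001, 0, 0], [0, -0.001, 0, 0], [0, -0.001, 0, 0]]], "gripper": 1.0}}

```text
time: 9.5
tool_pos: [0.6634, 0.1213, 0.1603]
tool_rot: [-1.571, 0.001, -2.672]
contact_force: [0.1, -0.0, -0.2]
opening: 0.0905
```

Emit:
{"api": "send_rows", "payload": {"motion": [[[0, -0.01, 0, 0], [0, -0.025, 0, 0], [0, -0.04, 0, 0], [0, -0.05, 0, 0], [0, -0.06, 0, 0], [0, -0.06, 0, 0], [0, -0.06, 0, 0]]]}}

```text
time: 10.2
tool_pos: [0.6632, 0.1213, 0.2201]
tool_rot: [-1.571, 0.001, -2.672]
contact_force: [0.3, -0.0, -0.7]
opening: 0.0915
```

```bash
cat > chk.py <<'E'
from h import *
import sys
tp=sensors.observe()["tool_pos"]
print(sensors.observe()["time"],tp.round(4), sensors.observe()["contact_force"].round(1),sensors.observe()["opening"])
out=[];th=np.linspace(0,2*np.pi,200); zz=float(sys.argv[2])
for n in ("scene","side"):
  c=read_camera(n); S=5
  u,v=proj(c,[.6625,.1215,0.13])[0].astype(int); u0=u-40;v0=v-60
  f=cv2.resize(c["frame"][v0:v0+120,u0:u0+80],None,fx=S,fy=S,interpolation=cv2.INTER_CUBIC)
  if len(sys.argv)<=3:
   for z,r in ((zz,.03),(.104,.033)):
    P=np.c_[.6625+r*np.cos(th),.1215+r*np.sin(th),0*th+z]
    cv2.polylines(f,[((proj(c,P)+.5-[u0,v0])*S).round().astype(int)],True,(255,0,255),1)
  out.append(f)
cv2.imwrite(f"pics/{sys.argv[1]}.png",np.hstack(out)[:,:,::-1])
c=read_camera("wrist"); cv2.imwrite(f"pics/{sys.argv[1]}w.png",c["frame"][:,:,::-1])
E
python3 chk.py z9 0.162
```

```text
10.2 [0.6632 0.1213 0.2201] [ 0.3 -0.  -0.7] 0.09148041758793336
```

View pics/z9.png

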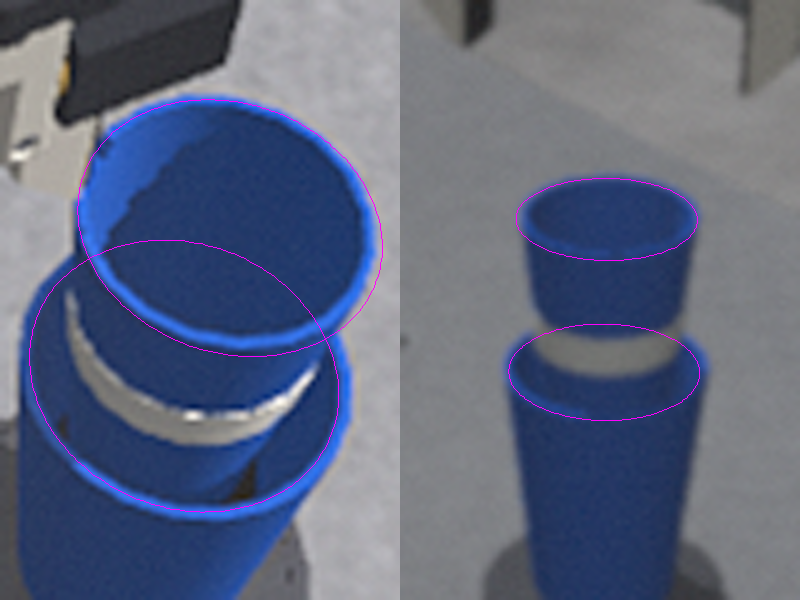

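View pics/z9w.png

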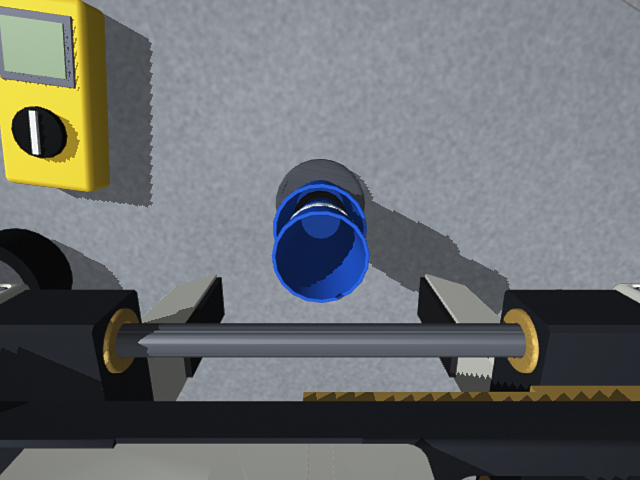

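The cup stands upright on the liner: rim level, white band above the holder rim, and the ellipses for rim z = 0.162 match. Next I'll narrow the fingers to about 44 mm so both tips sit over the rim wall.

Emit:
{"api": "send_rows", "payload": {"motion": [[[0.001, 0, 0, 0], [0.001, 0, 0, 0], [0.001, 0, 0, 0], [0.001, 0, 0, 0], [0.001, 0, 0, 0], [0.001, 0.005, 0, 0], [0.001, 0.015, 0, 0], [0.001, 0.015, 0, 0]]], "gripper": 0.48}}

```text
time: 11.15
tool_pos: [0.6612, 0.1207, 0.2021]
tool_rot: [-1.573, -0.004, -2.673]
contact_force: [-0.5, 0.1, 0.2]
opening: 0.0441
```

```bash
python3 chk.py z10 0.162 n
```

```text
11.15 [0.6612 0.1207 0.2021] [-0.5  0.1  0.2] 0.044142560678195865
```

View pics/z10.png

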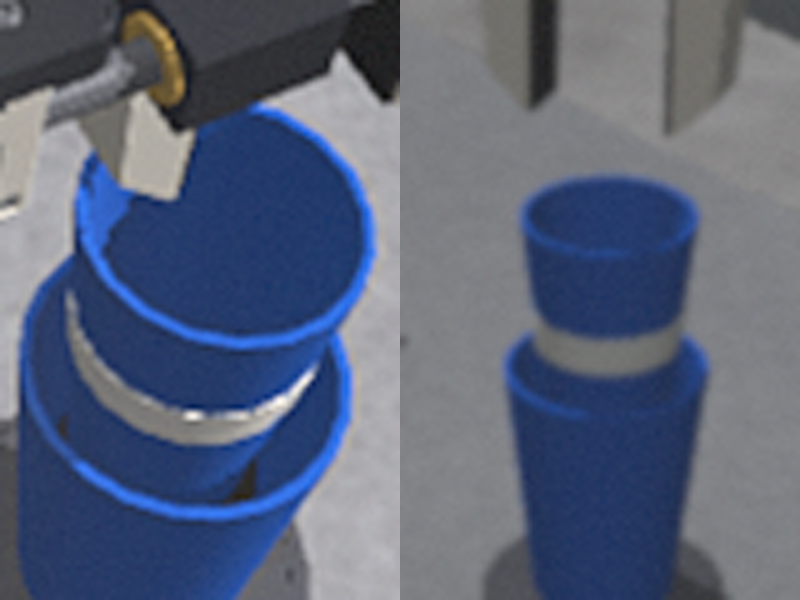

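View pics/z10w.png

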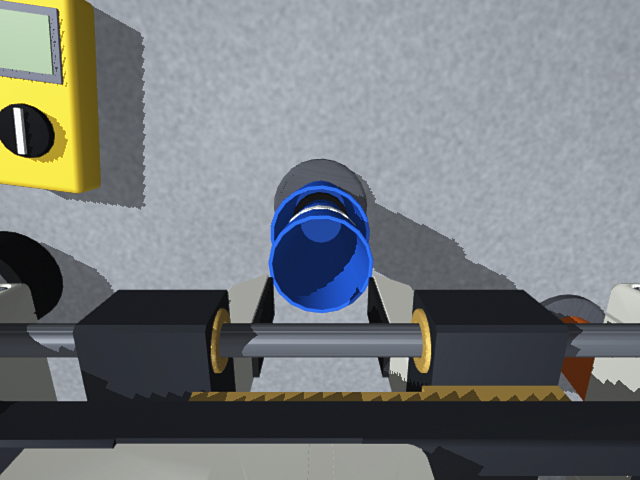

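The fingertips are about 17–19 mm thick and open 44 mm, so both bear on the rim wall (r 27.5–30 mm). Now I'll approach slowly; I expect contact at TCP z ≈ 0.187.

Emit:
{"api": "send_rows", "payload": {"motion": [[[0, 0.004, 0, 0], [0, 0.008, 0, 0], [0, 0.012, 0, 0], [0, 0.012, 0, 0], [0, 0.012, 0, 0]]]}}

```text
time: 11.8
tool_pos: [0.662, 0.1208, 0.192]
tool_rot: [-1.572, -0.001, -2.673]
contact_force: [0.1, 0.5, 0.4]
opening: 0.0441
```

Emit:
{"api": "send_rows", "payload": {"motion": [[[0, 0.001, 0, 0], [0, 0.002, 0, 0], [0, 0.002, 0, 0]]]}}

```text
time: 12.1
tool_pos: [0.662, 0.1208, 0.1899]
tool_rot: [-1.572, -0.001, -2.672]
contact_force: [-0.1, 0.0, 0.2]
opening: 0.0443
```

Emit:
{"api": "send_rows", "payload": {"motion": [[[0, 0.001, 0, 0], [0, 0.002, 0, 0], [0, 0.002, 0, 0]]]}}

```text
time: 12.4
tool_pos: [0.6619, 0.1208, 0.1877]
tool_rot: [-1.572, -0.002, -2.673]
contact_force: [-0.4, -0.7, 0.5]
opening: 0.0443
```

Emit:
{"api": "send_rows", "payload": {"motion": [[[0, 0.001, 0, 0], [0, 0.002, 0, 0], [0, 0.002, 0, 0]]]}}

```text
time: 12.7
tool_pos: [0.6618, 0.1208, 0.1854]
tool_rot: [-1.572, -0.002, -2.672]
contact_force: [0.2, -0.5, -0.7]
opening: 0.0442
```

```bash
python3 chk.py z11 0.162 n
```

```text
12.7 [0.6618 0.1208 0.1854] [ 0.2 -0.5 -0.7] 0.04416228011553494
```

View pics/z11.png

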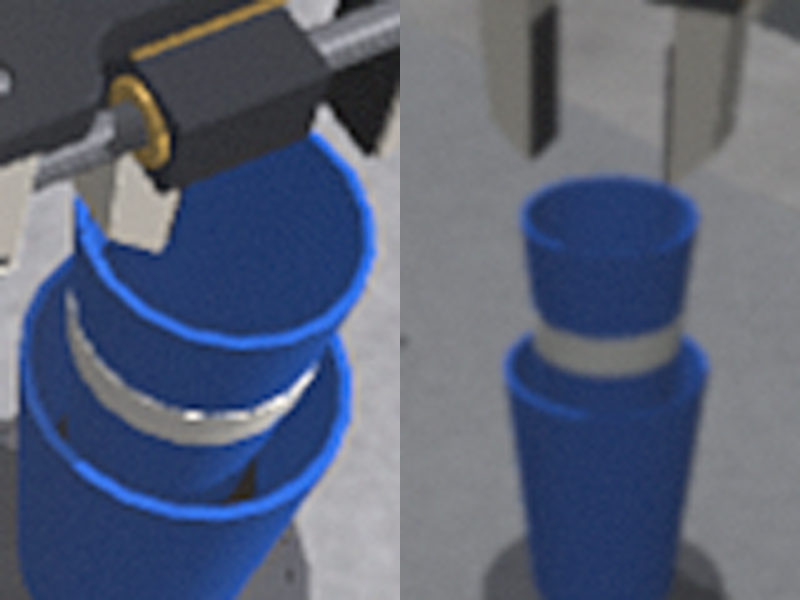

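```bash
python3 - <<'E'
from h import *
s=sensors.observe();R=Ro.from_euler('xyz',s["tool_rot"]).as_matrix();t=s["tool_pos"]
out=[]
for n in ("scene","side"):
  c=read_camera(n); S=5
  u,v=proj(c,[.6625,.1215,0.13])[0].astype(int); u0=u-40;v0=v-60
  f=cv2.resize(c["frame"][v0:v0+120,u0:u0+80],None,fx=S,fy=S,interpolation=cv2.INTER_CUBIC)
  for col,ty in (((255,0,0),.025),((0,255,0),.015)):
   for sg in (1,-1):
    P=np.array([[a,ty,sg*b] for a,b in ((-.0095,.022),(.0095,.022),(.0095,.041),(-.0095,.041))])@R.T+t
    cv2.polylines(f,[((proj(c,P)+.5-[u0,v0])*S).round().astype(int)],True,col,1)
  out.append(f)
cv2.imwrite("pics/z12.png",np.hstack(out)[:,:,::-1])
E
```

```text
(no output)
```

View pics/z12.png

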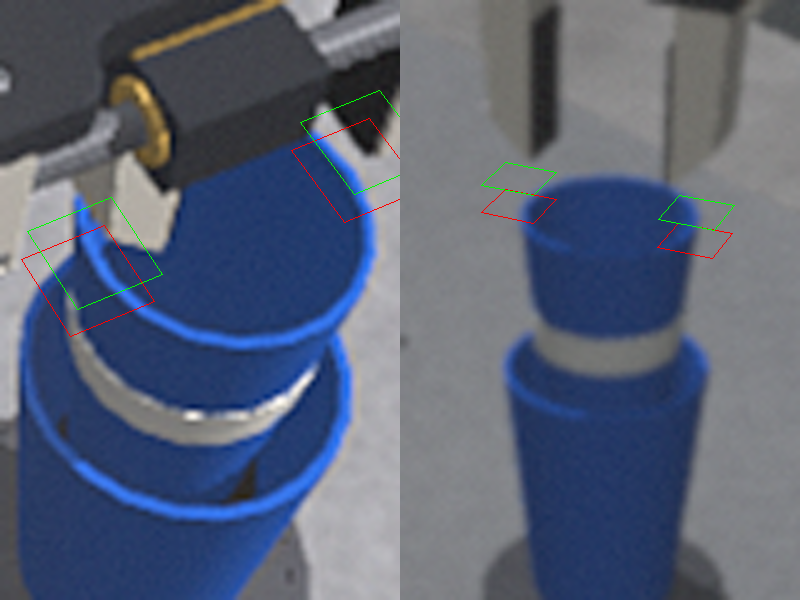

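No contact yet at z = 0.1854. The pictures show why: the visible tips end well above the rectangle for 25 mm ahead of the TCP, with a chamfer on the outer side. I'll rely on force to find contact. I'm widening to about 50 mm so the inner tip edge lands on the rim, then stepping down.

Emit:
{"api": "send_rows", "payload": {"motion": [[[0, 0, 0, 0], [0, 0, 0, 0], [0, 0, 0, 0], [0, 0.001, 0, 0], [0, 0.002, 0, 0], [0, 0.002, 0, 0]]], "gripper": 0.545}}

```text
time: 13.55
tool_pos: [0.6618, 0.1208, 0.1835]
tool_rot: [-1.572, -0.002, -2.673]
contact_force: [-0.1, 0.4, 0.9]
opening: 0.0504
```

Emit:
{"api": "send_rows", "payload": {"motion": [[[0, 0.001, 0, 0], [0, 0.002, 0, 0], [0, 0.002, 0, 0]]]}}

```text
time: 13.85
tool_pos: [0.6617, 0.1208, 0.1812]
tool_rot: [-1.573, -0.002, -2.673]
contact_force: [-0.6, 0.1, -0.0]
opening: 0.05
```

Emit:
{"api": "send_rows", "payload": {"motion": [[[0, 0.001, 0, 0], [0, 0.002, 0, 0], [0, 0.002, 0, 0]]]}}

```text
time: 14.15
tool_pos: [0.6616, 0.1208, 0.179]
tool_rot: [-1.573, -0.003, -2.672]
contact_force: [-0.3, -0.7, -0.3]
opening: 0.0502
```

```bash
python3 chk.py z13 0.162 n
```

```text
14.15 [0.6616 0.1208 0.179 ] [-0.3 -0.7 -0.3] 0.050154429095639705
```

View pics/z13.png

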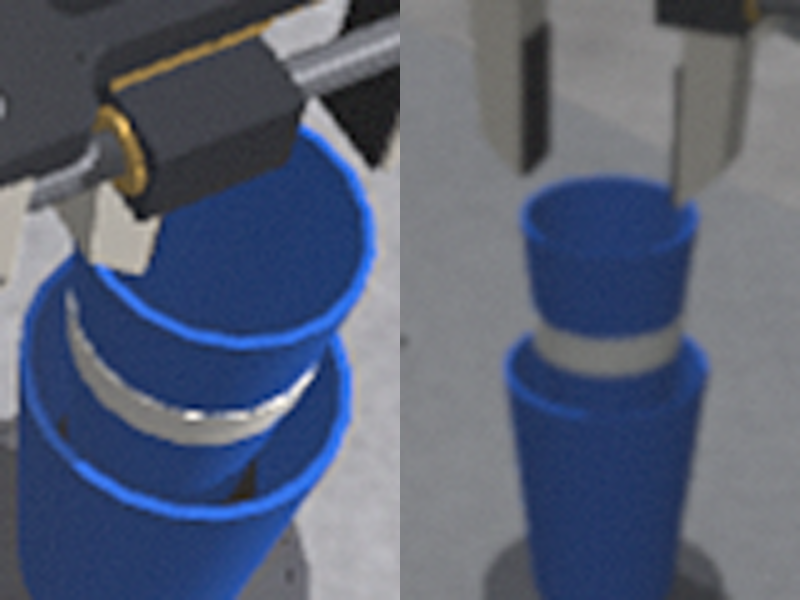

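View pics/z13w.png

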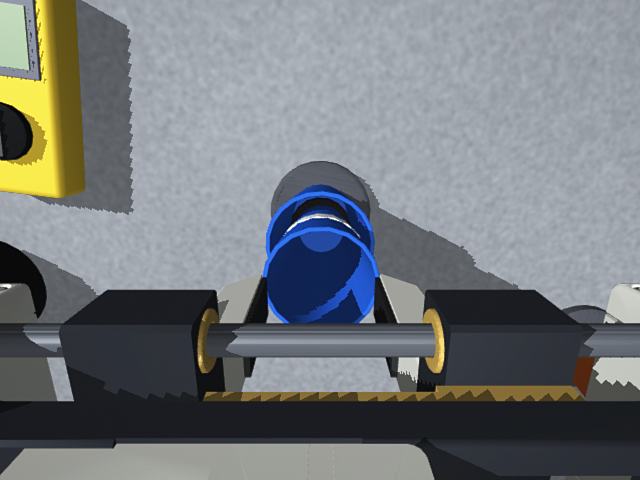

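Tips are still about 10 mm above the rim in the side view. Going on in small steps.

Emit:
{"api": "send_rows", "payload": {"motion": [[[0, 0.001, 0, 0], [0, 0.002, 0, 0], [0, 0.003, 0, 0], [0, 0.003, 0, 0]]]}}

```text
time: 14.7
tool_pos: [0.6616, 0.1208, 0.176]
tool_rot: [-1.573, -0.003, -2.673]
contact_force: [0.4, 0.9, -0.5]
opening: 0.0503
```

Emit:
{"api": "send_rows", "payload": {"motion": [[[0, 0.001, 0, 0], [0, 0.002, 0, 0], [0, 0.002, 0, 0]]]}}

```text
time: 15.0
tool_pos: [0.6615, 0.1208, 0.1738]
tool_rot: [-1.573, -0.003, -2.673]
contact_force: [0.0, 0.4, -0.8]
opening: 0.0505
```

Emit:
{"api": "send_rows", "payload": {"motion": [[[0, 0.001, 0, 0], [0, 0.002, 0, 0], [0, 0.002, 0, 0]]]}}

```text
time: 15.3
tool_pos: [0.6613, 0.1208, 0.1715]
tool_rot: [-1.573, -0.003, -2.672]
contact_force: [0.2, -0.7, 0.4]
opening: 0.0501
```

Emit:
{"api": "send_rows", "payload": {"motion": [[[0, 0.001, 0, 0], [0, 0.002, 0, 0], [0, 0.002, 0, 0]]]}}

```text
time: 15.6
tool_pos: [0.6612, 0.1208, 0.1693]
tool_rot: [-1.573, -0.004, -2.673]
contact_force: [-0.5, 0.3, 0.5]
opening: 0.0502
```

```bash
python3 chk.py z14 0.162 n
```

```text
15.6 [0.6612 0.1208 0.1693] [-0.5  0.3  0.5] 0.05022315958365821
```

View pics/z14.png

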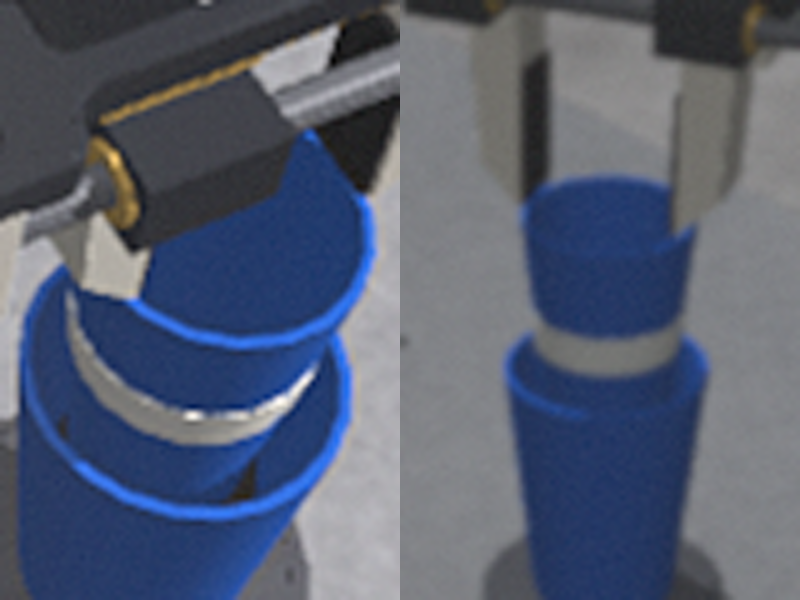

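Emit:
{"api": "send_rows", "payload": {"motion": [[[0, 0.001, 0, 0], [0, 0.0015, 0, 0], [0, 0.0015, 0, 0]]]}}

```text
time: 16.05
tool_pos: [0.6613, 0.1208, 0.1679]
tool_rot: [-1.573, -0.004, -2.673]
contact_force: [-0.5, -0.8, 0.8]
opening: 0.05
```

Emit:
{"api": "send_rows", "payload": {"motion": [[[0, 0.001, 0, 0], [0, 0.0015, 0, 0], [0, 0.0015, 0, 0]]]}}

```text
time: 16.35
tool_pos: [0.6614, 0.1207, 0.1667]
tool_rot: [-1.573, -0.003, -2.673]
contact_force: [-0.3, 0.4, 1.4]
opening: 0.0497
```

Emit:
{"api": "send_rows", "payload": {"motion": [[[0, 0.001, 0, 0], [0, 0.0015, 0, 0], [0, 0.0015, 0, 0]]]}}

```text
time: 16.65
tool_pos: [0.6617, 0.1208, 0.1662]
tool_rot: [-1.572, -0.002, -2.672]
contact_force: [-0.6, -0.9, 5.6]
opening: 0.05
```

Contact: 5.6 N at TCP z = 0.1662, so the tips meet the rim at about z 0.1665. The target is 18 mm below that, TCP ≈ 0.1485. I'll push part of the way first.

Emit:
{"api": "send_rows", "payload": {"motion": [[[0, 0.0015, 0, 0], [0, 0.003, 0, 0], [0, 0.0045, 0, 0], [0, 0.006, 0, 0], [0, 0.0075, 0, 0], [0, 0.009, 0, 0], [0, 0.01, 0, 0], [0, 0.01, 0, 0]]]}}

```text
time: 17.45
tool_pos: [0.6619, 0.1209, 0.1572]
tool_rot: [-1.572, -0.0, -2.672]
contact_force: [0.0, 0.9, 4.8]
opening: 0.0501
```

```bash
python3 chk.py z15 0.152 n
```

```text
17.45 [0.6619 0.1209 0.1572] [0.  0.9 4.8] 0.05007550394303342
```

View pics/z15.png

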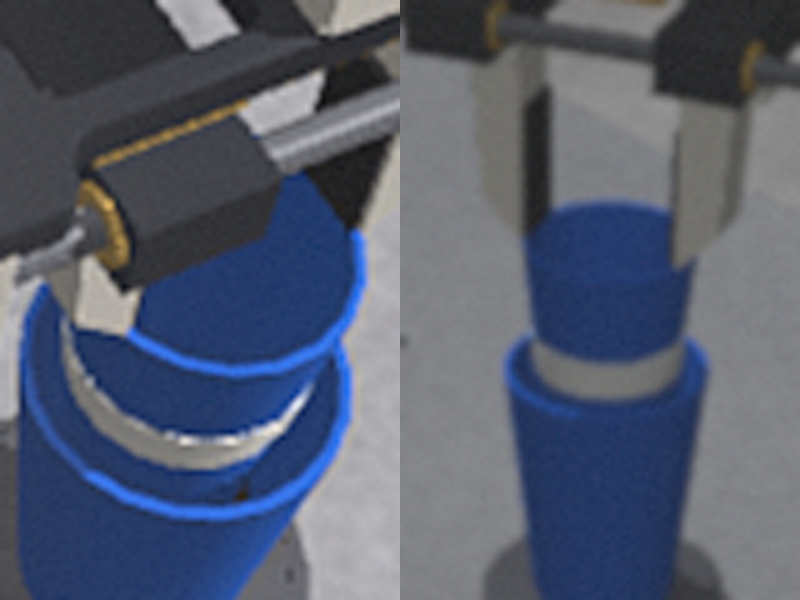

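The side view shows the far rim moved from row 178 to 203, about 9 mm down with the cup upright. About 9 mm remains.

Emit:
{"api": "send_rows", "payload": {"motion": [[[0, 0.0015, 0, 0], [0, 0.003, 0, 0], [0, 0.0045, 0, 0], [0, 0.006, 0, 0], [0, 0.0075, 0, 0], [0, 0.0085, 0, 0], [0, 0.0085, 0, 0]]]}}

```text
time: 18.3
tool_pos: [0.6621, 0.121, 0.1496]
tool_rot: [-1.571, 0.001, -2.672]
contact_force: [-1.5, -0.6, 5.4]
opening: 0.0503
```

```bash
python3 chk.py z16 0.144
```

```text
18.3 [0.6621 0.121  0.1496] [-1.5 -0.6  5.4] 0.0503162491887987
```

View pics/z16.png

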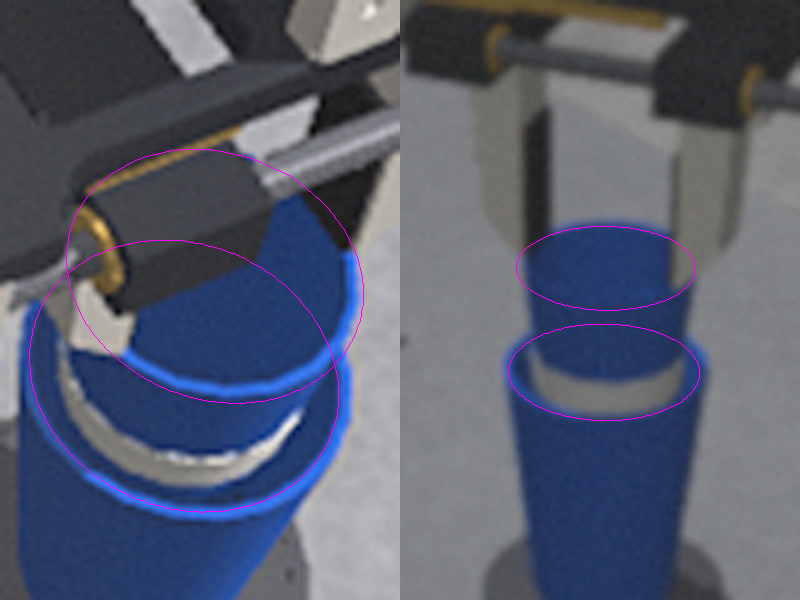

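Travel is about 17 mm by TCP and about 16 mm by picture, so it is mid-band. I'll stop here and back straight off.

Emit:
{"api": "send_rows", "payload": {"motion": [[[0, -0.003, 0, 0], [0, -0.01, 0, 0], [0, -0.025, 0, 0], [0, -0.045, 0, 0], [0, -0.07, 0, 0], [0, -0.095, 0, 0], [0, -0.1, 0, 0], [0, -0.1, 0, 0]]]}}

```text
time: 19.25
tool_pos: [0.6624, 0.121, 0.2503]
tool_rot: [-1.571, 0.002, -2.672]
contact_force: [-0.2, 0.3, -0.8]
opening: 0.0501
```

```bash
python3 chk.py z17 0.145; python3 - <<'E'
from h import *
for n in ("scene","side"):
  c=read_camera(n)
  cv2.imwrite(f"pics/{n}17.png",c["frame"][:,:,::-1])
E
```

```text
19.25 [0.6624 0.121  0.2503] [-0.2  0.3 -0.8] 0.05008680540165081
```

View pics/z17.png

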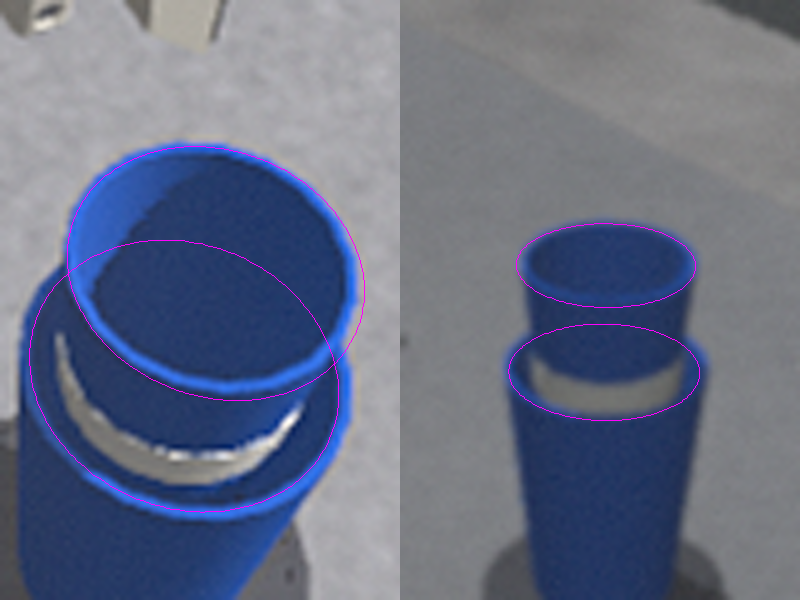

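View pics/side17.png

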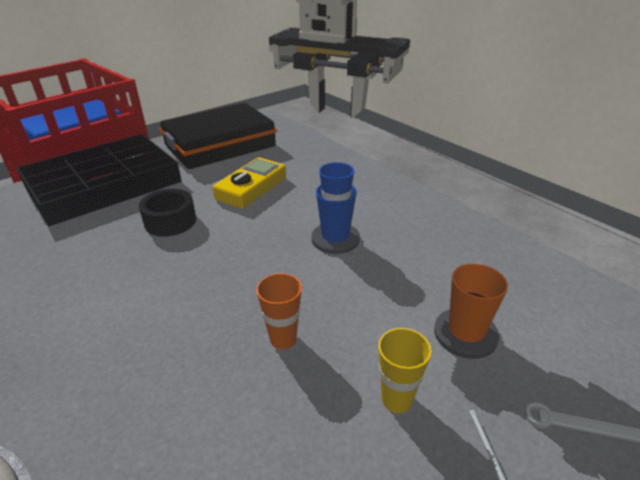

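The cup stands upright and free. The rim ellipse for z = 0.145 matches in both views, which puts the holder's rim about 41 mm below the cup's rim, inside the 33–47 mm band. The other cups haven't moved. Handing in.

```bash
python3 -c "
from cell import hand_in
print(hand_in())"
```

```text
the job is handed in; nothing more can be done
None
```

The blue cup now stands upright in the blue holder, with the holder's rim about 41 mm below the cup's rim, inside the 33–47 mm white band. I gripped the cup near its rim and set it on the liner, stopping at 4.7 N. Then I let go and pushed it down from above with both fingertips on its rim, at about 5 N in the readings between moves. The job took about 19.5 s.

**Last checks:**
- **Liner travel:** the tool position gives about 17 mm and the side picture about 16 mm, so both fall within the 10–26 mm allowed.
- **Cup height:** after backing off, the pictures from both cameras matched a cup rim at z ≈ 0.145.
- **Surroundings:** the gripper was about 100 mm above the cup and touching nothing. The orange and yellow cups looked unmoved.

**What disagreed:**
- **Fingertips:** they met the cup about 5 mm ahead of the TCP, not the 25 mm stated. I found contact by force instead. It also means the first grip held only the top few millimetres of the cup.
- **Scene camera:** its view sat 2–3 mm off my drawn cup outlines in places, within what the fit allows.

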